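Open the screw press whose thread runs nobody knows which way

ROBOT

A 6-joint arm with a two-finger parallel gripper is mounted at the origin on the work surface. World frame = base frame: x ahead of the robot, y to its left, z up, the work surface at z = 0. Lengths are in m, angles in rad, forces in N, time in s.
With the tool pointing down it reaches from about 0.3 to 0.875 m from the base axis. Payload 6.4 kg.
Tool frame: the origin (TCP) lies at the very end of the fingers, on their centre line; the grasp point (between the pads) lies 19 mm behind it; z points along the fingers, x is the direction in which the jaws open and shut, and the axes are right-handed (so a half turn about z gives the same grasp; the last joint's range is limited). The gripper opens to 88 mm and grips with 3 to 60 N. Pads are 18 mm wide; open, the fingers measure 123 mm over their backs; the gripper's body (75 mm by 187 mm) begins 45 mm behind the grasp point.
Start: joints at [-1.373, 0.181, 1.607, -0, 1.354, -0.206], TCP at [0.226, -0.529, 0.239] pointing down, gripper open.
Joint ranges: [-2.99, 2.99], [-0.89, 2.07], [0.3, 2.58], [-1.14, 4.28], [0, 2.63], [-3.12, 3.12]. Speed limits (rad/s): [2.57, 2.57, 3.01, 3.14, 3.14, 3.14].

INTERFACE

Orientations are given as a unit quaternion [x, y, z, w].
In Python, from cell import monitor, read_camera, workorder gives the robot as it stands.
- The arm moves only by the tool jog_arm, never from a script. Its argument "rows" is a list of rows, each an object with "dp": the shift along the tool's x, y, z in cm, a list of three; "spin": the turn about the tool's z in degrees. A call has 1 to 12 rows; each row shifts and turns the pose as measured when the row begins, along the tool's axes as they then stand; what a row does not reach is not made up. A row lasts 1/12 s, in which the tool goes at most 41.7 mm and 7.16 degrees, less where a joint would pass 70% of its speed; a pose out of reach is approached as far as the arm can. A call with a gripper value outside its range is refused whole. "fingers" is the opening, from 0 (shut) to 1 (fully open), set as the call begins (left out, the last holds). The fingers move at their own pace and stop on an object; "squeeze" is the grip in N (left out, the last holds). Time passes only in rows, so rows that do not move let the fingers close. It gives the time, the measured TCP pose, the force and the opening at its end, in the units of the state.
- monitor.observe(): the state, without advancing time (a new reading comes with each control period).
- read_camera(name): name is "scene" or "top" or "wrist"; returns a dict with "img" (420x560x3 uint8, red, green, blue), "intrinsics" (3x3 intrinsics, pixels), "rvec" (rotation vector, rad) and "tvec" (3), from world to camera coordinates, as OpenCV has them. Camera axes: x right, y down, z forward; pixel columns grow to the right and rows downward; lengths in m; the calibration is good to about 2 mm. A picture is of the moment at which its call begins. There is no depth.
- workorder.hand_in(): hands the job in, once; it reports no verdict.
The state is a dict: "t": time; "joint_positions": joint angles; "dq": joint speeds; "joint_efforts": joint torques, N m; "tool_pos": TCP position; "ee_rot": TCP orientation; "force": force on the tool from outside, world axes, zero at the start; "ft_torque": the same for the moment, N m; "opening": finger opening in m.
Only numpy, scipy, OpenCV 4.12 (cv2) and the standard library are available. Lean on these libraries where they do the work, as an engineer would, in place of code of your own. Each camera call takes 0.05 s, during which the arm holds its last target.

TASK

The small screw press standing on the large cutting board is screwed shut, and its thread may be right- or left-handed: try its bar gently, feel which way gives, and do not force the press harder shut. Then, past the play in the bar, open it until the pressing plate stands 8 mm above the pad, ready for the next piece, and let go. Leave the spare press beside it shut, and do not push the other things on the table about.

Things in the scene. Friction and masses are not known exactly. Their poses are not given: they have to be found in the camera images.
- board: fixed wooden cutting board 240 x 240 x 12 mm; origin under its middle, z up. In its middle, on the screw's axis and square to it, stands the press to open: grey bed 150 x 190 x 24 mm with a rubber pad, steel columns at y = +-80 mm, crosshead 50 x 200 mm with its top 152 mm above the table. A spare press, alike, stands on a small board at x = 100, y = 320 mm: leave it.
- axis (a point): middle of the press's turning bar, on the screw's vertical axis, 217 mm above the table (it does not rise); axes as the board's. The bar is a level steel rod 14 mm thick, 207 mm long over its black end balls (23 mm thick), hub 38 mm across, 26 mm high; the stem in the hub rises from 25 mm above it. At the start the bar points within 0.3 rad of x. It stays where it is let go.
- spare_axis (a point): the like point of the spare press beside it, on a small brown board: 217 mm above the table. Its bar is not to be turned.
- plate_1 (a joint): height in m of the pressing plate of one of the two presses above its shut place on the pad: 0 shut, at most 0.018. Which press stands on the board differs from run to run. On either, the bar has 0.9 rad of free play on the screw (within 0.45 rad of the board's x at first), where it swings almost freely (0.03 N m) and the plate stays still.
- plate_2 (a joint): height in m of the pressing plate of one of the two presses above its shut place on the pad: 0 shut, at most 0.018. On either press, past the play one way turns the screw against an even drag of about 0.3 N m (4 N at 70 mm) and lifts the plate 24 mm per full turn (8 mm for 120 degrees); the other way meets a firm stop, as the press is shut. One press is right-handed, the other left-handed, alike to look at.
- nut_1 (a joint): turn in rad by which the nut of the press of plate_1 has been wrenched round in the crosshead by forcing the bar the shutting way: 0 at the start and for as long as the push on the bar, past the play, stays under about 15 N at 70 mm; from about 20 to 30 N on (2.4 N m about the axis) it slips, which must not happen
- nut_2 (a joint): the same for the press of plate_2
- weight: bystander near the press: black steel pattern weight 130 x 45 x 40 mm with a knob (81 mm high in all); origin under its centre
- jar: bystander near the press: closed jar 60 mm across, 80 mm high; origin under its centre
- die: bystander: steel band cutting die, about 145 x 54 x 30 mm; origin under its middle

How it is judged:
At the end, for the whole second after the job is handed in: the pressing plate of the press on the board stands still 8 mm above its shut place, give or take 1.5 mm, and the spare press is shut (((value of joint plate_1 between 0.0065 and 0.0095 m and velocity of joint plate_1 between -0.002 and 0.002 m/s and value of joint plate_2 below 0.001 m) or (value of joint plate_2 between 0.0065 and 0.0095 m and velocity of joint plate_2 between -0.002 and 0.002 m/s and value of joint plate_1 below 0.001 m))); the robot touches nothing.
It fails at once if a press was forced harder shut: its nut was wrenched round by more than 0.2 rad (value of joint any of nut_1, nut_2 above 0.2 rad).
It fails at once if the spare press was opened instead (distance between the grasp point and spare_axis below 0.12 m and ((velocity of joint plate_1 above 0.0005 m/s and value of joint plate_1 above 0.001 m) or (velocity of joint plate_2 above 0.0005 m/s and value of joint plate_2 above 0.001 m))).
It fails at once if a bystander was pushed more than 30 mm (distance of any of weight, jar, die from where it was at the start of the episode above 0.03 m).
It also fails if it takes over 72 s, if anything falls off the work surface, if the arm or the gripper's body presses on something with over 40 N, if the wrist force passes 120 N, or if a joint passes its speed limit or range.

## Working session

There is one attempt and no reset: what is moved stays moved. The work goes in short steps, Python scripts to look and compute and a tool call to move; the robot and the scene stay as the last step left them, time stands still between calls to the robot, and variables do not carry over. Pictures are saved under pics/ and viewed, and the job is handed in when it is done.

Besides the shell and the picture viewer there is one more tool, called after ">>>" as name([rows], argument=value, ...), one row to a line, values as JSON. jog_arm: Moves the arm, as the interface text tells. Its arguments: {"type":"object","properties":{"rows":{"type":"array"},"fingers":{"type":"number"},"squeeze":{"type":"number"}},"required":["rows"]}

```bash
mkdir -p pics; ls; python3 - <<'E'
from cell import monitor, read_camera
import cv2, numpy as np
s=monitor.observe()
for k in s: print(k,np.round(s[k],4))
for n in ["scene","top","wrist"]:
    d=read_camera(n); cv2.imwrite(f"pics/{n}0.png",d["img"][:,:,::-1])
    R=cv2.Rodrigues(np.array(d["rvec"]))[0]; print(n,np.round(d["intrinsics"],1).tolist(),(-R.T@np.array(d["tvec"]).ravel()).round(3))
E
```

```text
pics
t 0.0
joint_positions [-1.3733  0.1815  1.608   0.      1.3538 -0.2063]
dq [ 0.      0.0005 -0.0012 -0.0005 -0.0008 -0.001 ]
joint_efforts [-3.20000e-03 -4.33864e+01 -3.41854e+01  7.00000e-02  3.85000e-02
 -1.00000e-04]
tool_pos [ 0.2258 -0.5282  0.2378]
ee_rot [ 8.345e-01 -5.509e-01 -6.000e-04 -6.000e-04]
force [0.2476 0.2825 0.2046]
ft_torque [-0.0533 -0.0153 -0.0257]
opening 0.0883
scene [[445.6, 0.0, 275.1], [0.0, 445.6, 204.8], [0.0, 0.0, 1.0]] [ 0.948 -0.479  0.953]
top [[393.2, 0.0, 277.2], [0.0, 393.2, 207.9], [0.0, 0.0, 1.0]] [ 0.489 -0.086  1.025]
wrist [[373.7, 0.0, 275.4], [0.0, 373.7, 206.7], [0.0, 0.0, 1.0]] [ 0.291 -0.499  0.385]
```

View pics/scene0.png

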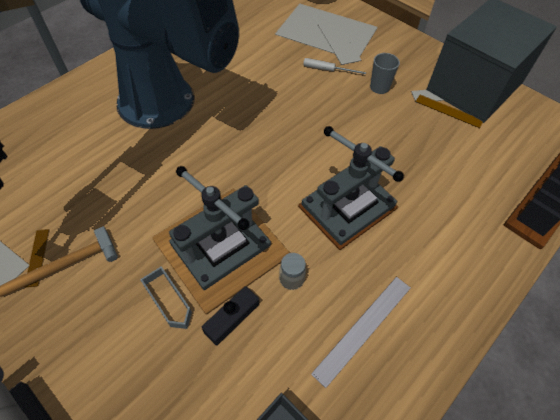

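View pics/top0.png

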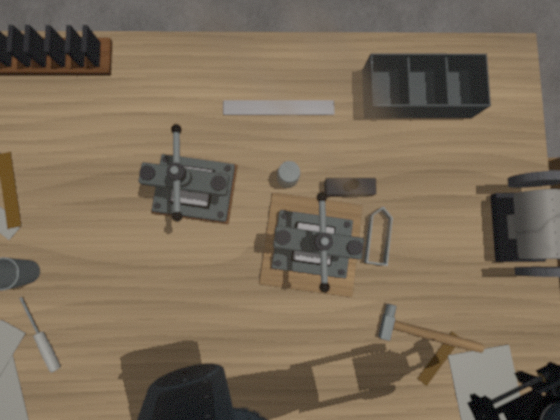

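View pics/wrist0.png

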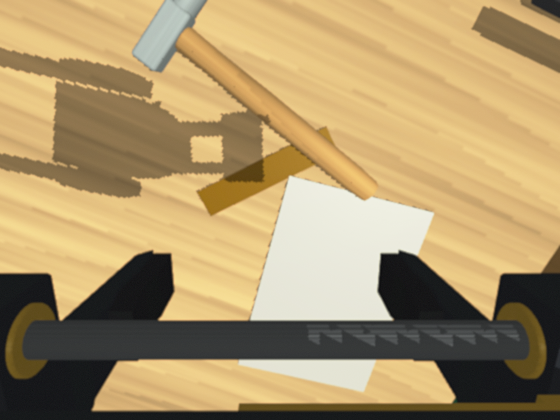

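The top view shows the board press with its bar ends near (322,197) and (325,287) and its hub near (324,242). The spare is at (177,172). I'll enlarge both views to read these more closely.

```bash
python3 - <<'E'
import cv2
a=cv2.imread("pics/top0.png")[180:310,240:410]; cv2.imwrite("pics/topc.png",cv2.resize(a,None,fx=4.5,fy=4.5,interpolation=cv2.INTER_CUBIC))
a=cv2.imread("pics/scene0.png")[150:300,140:310]; cv2.imwrite("pics/scenec.png",cv2.resize(a,None,fx=4,fy=4,interpolation=cv2.INTER_CUBIC))
E
cat > h.py <<'E'
import numpy as np, cv2
from cell import monitor, read_camera
def ray(d,px):
    R=cv2.Rodrigues(np.array(d["rvec"],float))[0]; t=np.array(d["tvec"],float).ravel()
    v=R.T@np.linalg.inv(np.array(d["intrinsics"]))@np.array([px[0],px[1],1.]); return -R.T@t,v
def at(d,px,z):
    c,v=ray(d,px); return c+v*(z-c[2])/v[2]
def proj(d,p):
    return cv2.projectPoints(np.array([p],float),np.array(d["rvec"],float),np.array(d["tvec"],float),np.array(d["intrinsics"],float),None)[0].ravel()
def tri(d1,p1,d2,p2):
    c1,v1=ray(d1,p1);c2,v2=ray(d2,p2)
    s=np.linalg.lstsq(np.c_[v1,-v2],c2-c1,rcond=None)[0]
    a,b=c1+s[0]*v1,c2+s[1]*v2; return (a+b)/2,np.linalg.norm(a-b)
E
```

```text
(no output)
```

View pics/topc.png

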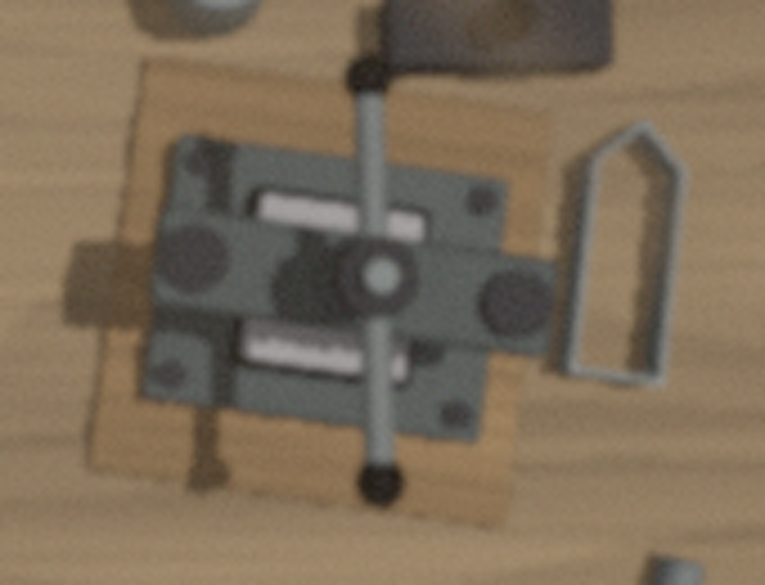

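View pics/scenec.png

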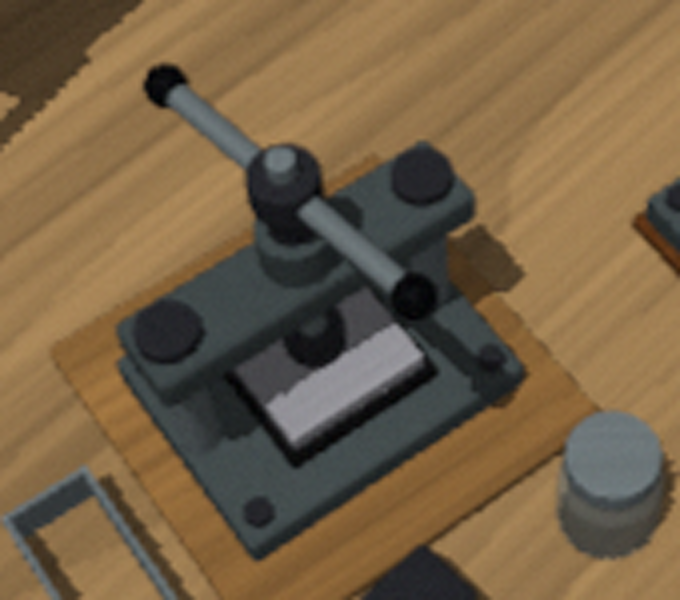

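In the enlarged crops, the board press's balls are at about (321.8,196.7) and (324.7,287.3) in the top view, and (181.5,171.3) and (243.5,223.8) in the scene view.

```bash
python3 - <<'E'
from h import *
T=read_camera("top");S=read_camera("scene")
for n,p in [("b1",(321.8,196.7)),("b2",(324.7,287.3))]:
    print(n,at(T,p,.217).round(4))
for p in [(181.5,171.3),(243.5,223.8)]: print(at(S,p,.217).round(4))
for a in [(321.8,196.7),(324.7,287.3)]:
  for b in [(181.5,171.3),(243.5,223.8)]: print(*tri(T,a,S,b))
f=lambda u,v:(240+u/4.5,180+v/4.5)
print("board corners",[at(T,f(*c),.012).round(4)[:2].tolist() for c in [(143,62),(548,112),(500,525),(92,468)]])
print("crosshead caps",[at(T,f(*c),.155).round(4)[:2].tolist() for c in [(193,257),(516,301)]])
for n,c in dict(jar=(289,170),w1=(328,180),w2=(376,195)).items(): print(n,at(T,c,.06).round(3))
for n,c in dict(sp1=(176,129),sp2=(177,215)).items(): print(n,at(T,c,.217).round(3))
E
```

```text
b1 [ 0.605  -0.2011  0.217 ]
b2 [ 0.4195 -0.2023  0.217 ]
[ 0.4237 -0.2002  0.217 ]
[ 0.6067 -0.1987  0.217 ]
[ 0.5589987  -0.21937543  0.3707933 ] 0.0934436013850176
[ 0.60591412 -0.19990985  0.21733194] 0.002906979730226456
[ 0.42070672 -0.20092711  0.21510024] 0.004287958145711119
[ 0.46820748 -0.17904703  0.0615888 ] 0.15235802685426778
board corners [[0.6432, -0.0997], [0.612, -0.3343], [0.3775, -0.2985], [0.4123, -0.0686]]
crosshead caps [[0.5245, -0.1214], [0.5011, -0.28]]
jar [ 0.696 -0.143  0.06 ]
w1 [ 0.67 -0.24  0.06]
w2 [ 0.631 -0.359  0.06 ]
sp1 [0.751 0.103 0.217]
sp2 [0.57  0.098 0.217]
```

Both cameras put the bar's middle at (0.513, -0.2005), and the board corners agree. The board's yaw is about -0.147 and the bar lies almost along world x. That also predicts the spare at (0.66, 0.10), which matches. My plan is to straddle the near arm of the bar loosely, 70 mm from the axis.

>>> jog_arm([
  {"dp": [0, 0, -2.3], "spin": 5.8},
  {"dp": [0, 0, -2.3], "spin": 5.8},
  {"dp": [0, 0, -2.3], "spin": 5.8},
  {"dp": [0, 0, -2.3], "spin": 5.8},
  {"dp": [0, 0, 0], "spin": 0},
], fingers=0.32, squeeze=20)

```text
t: 0.67
tool_pos: [0.2255, -0.5267, 0.3303]
ee_rot: [-0.7, 0.714, 0.004, 0.002]
force: [0.3, 0.2, 0.8]
opening: 0.057
```

>>> jog_arm([
  {"dp": [-2.7, -1.8, 0], "spin": 0},
  {"dp": [-2.7, -1.8, 0], "spin": 0},
  {"dp": [-2.7, -1.8, 0], "spin": 0},
  {"dp": [-2.7, -1.8, 0], "spin": 0},
  {"dp": [-2.7, -1.8, 0], "spin": 0},
  {"dp": [-2.7, -1.8, 0], "spin": 0},
  {"dp": [-2.7, -1.8, 0], "spin": 0},
  {"dp": [-2.7, -1.8, 0], "spin": 0},
  {"dp": [-2.7, -1.8, 0], "spin": 0},
  {"dp": [-2.7, -1.8, 0], "spin": 0},
  {"dp": [0, 0, 0], "spin": 0},
])

```text
t: 1.58
tool_pos: [0.413, -0.2474, 0.3234]
ee_rot: [-0.705, 0.709, 0.006, 0.003]
force: [0.3, -0.5, 0.3]
opening: 0.0283
```

```bash
cat >> h.py <<'E'
AX=np.array([.513,-.2005])
def st(r=None,th=None):
    from scipy.spatial.transform import Rotation as Ro
    s=monitor.observe(); R=Ro.from_quat(s["ee_rot"]).as_matrix(); p=np.array(s["tool_pos"])
    rel=p[:2]-AX; F=np.array(s["force"]); M=np.array(s["ft_torque"])
    print("t",round(s["t"],2),"p",p.round(4),"xang",round(np.degrees(np.arctan2(R[1,0],R[0,0])),1),"tilt",R[2].round(3),"op",round(s["opening"],4))
    print("r",round(np.hypot(*rel),4),"polar",round(np.degrees(np.arctan2(rel[1],rel[0])),1),"F",F.round(2),"M",M.round(2),"Maxis~",round(rel[0]*F[1]-rel[1]*F[0],2),"q6",round(s["joint_positions"][5],2))
    return s,R,p
def to(x,y,z,ang=None):
    s,R,p=st(); d=R.T@(np.array([x,y,z])-p)*100
    a=np.degrees(np.arctan2(R[1,0],R[0,0])); print("dp cm",d.round(2),"spin",None if ang is None else round((a-ang+180)%360-180,1))
E
python3 -c "
from h import *
to(.443,-.2005,.2,-90)"
```

```text
t 1.58 p [ 0.413  -0.2474  0.3234] xang -90.3 tilt [-0.013  0.005 -1.   ] op 0.0283
r 0.1104 polar -154.9 F [ 0.28 -0.48  0.28] M [0.   0.01 0.  ] Maxis~ 0.06 q6 0.78
dp cm [-4.54 -3.04 12.38] spin -0.3
```

>>> jog_arm([
  {"dp": [-2.4, -1.6, 1], "spin": 0},
  {"dp": [-2.2, -1.5, 1], "spin": 0},
  {"dp": [0, 0, 1], "spin": 0},
  {"dp": [0, 0, 1], "spin": 0},
  {"dp": [0, 0, 1], "spin": 0},
  {"dp": [0, 0, 0], "spin": 0},
])

```text
t: 2.08
tool_pos: [0.4436, -0.1989, 0.2674]
ee_rot: [0.71, -0.704, -0.007, -0.002]
force: [-0.4, 0.2, -0.2]
opening: 0.0283
```

```bash
python3 -c "
from h import *
to(.443,-.2005,.2,-90)
d=read_camera('wrist');cv2.imwrite('pics/w1.png',d['img'][:,:,::-1])
d=read_camera('scene');cv2.imwrite('pics/s1.png',cv2.resize(d['img'][100:300,100:360,::-1],None,fx=3,fy=3,interpolation=2))"
```

```text
t 2.08 p [ 0.4436 -0.1989  0.2674] xang -89.6 tilt [-0.013  0.008 -1.   ] op 0.0283
r 0.0694 polar 178.7 F [-0.38  0.23 -0.22] M [ 0.07  0.03 -0.02] Maxis~ -0.02 q6 0.89
dp cm [0.25 0.01 6.74] spin 0.4
```

View pics/w1.png

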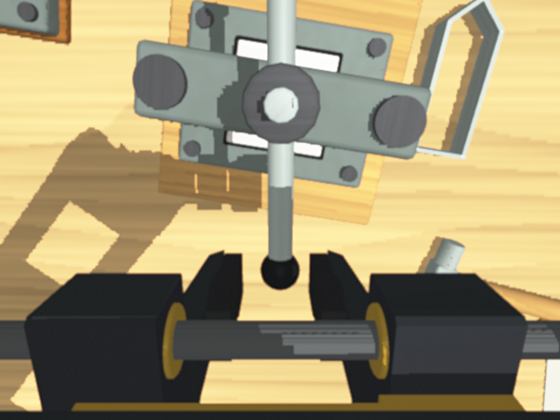

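View pics/s1.png

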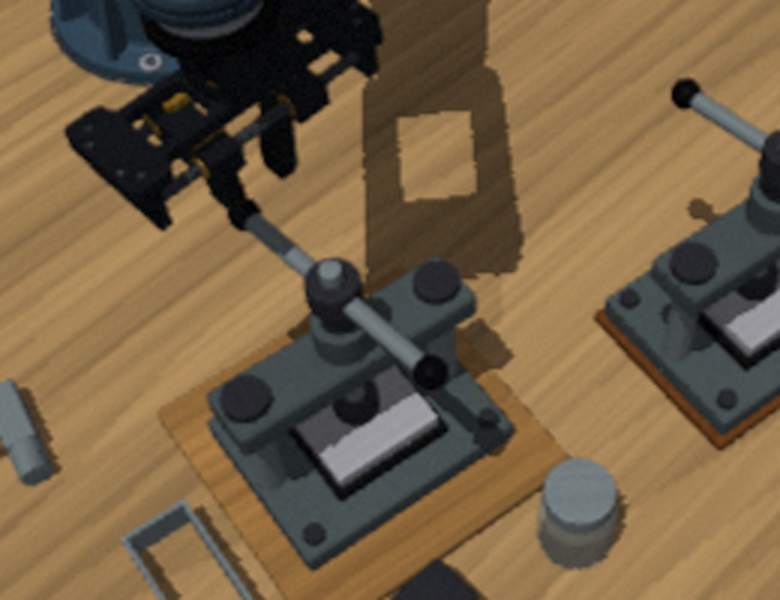

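In the wrist view the bar ends at (280,270), between the finger tips at columns 242 and 310. The fingers straddle the near arm, so I'll lower.

>>> jog_arm([
  {"dp": [0.2, 0, 1.2], "spin": 0},
  {"dp": [0, 0, 1.2], "spin": 0},
  {"dp": [0, 0, 1.2], "spin": 0},
  {"dp": [0, 0, 1.2], "spin": 0},
  {"dp": [0, 0, 1.2], "spin": 0},
  {"dp": [0, 0, 0.8], "spin": 0},
  {"dp": [0, 0, 0], "spin": 0},
])

```text
t: 2.77
tool_pos: [0.4438, -0.2081, 0.1992]
ee_rot: [-0.707, 0.707, 0.002, 0.002]
force: [0.8, 0.5, -0.5]
opening: 0.0279
```

```bash
python3 -c "
from h import *
to(.443,-.2005,.2,-90)
d=read_camera('wrist');cv2.imwrite('pics/w2.png',d['img'][:,:,::-1])"
```

```text
t 2.77 p [ 0.4438 -0.2081  0.1992] xang -90.0 tilt [-0.006 -0.    -1.   ] op 0.0279
r 0.0697 polar -173.7 F [ 0.78  0.53 -0.51] M [ 0.06  0.   -0.02] Maxis~ -0.03 q6 0.89
dp cm [-0.76  0.08 -0.07] spin -0.0
```

View pics/w2.png

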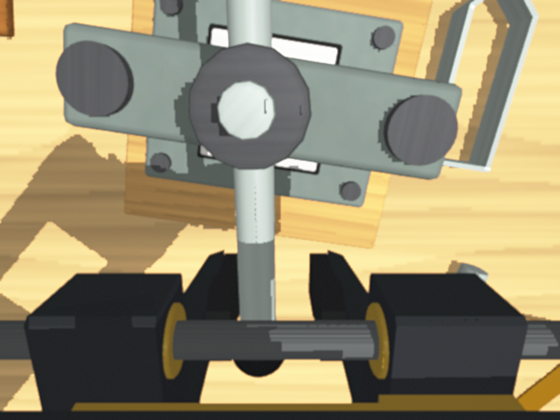

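The bar lies against the left finger pad at column 258, and the crosshead and columns are clear. I'll turn counter-clockwise in small steps and watch the force.

>>> jog_arm([
  {"dp": [0.2, 0, 0], "spin": -1.5},
  {"dp": [0.2, 0, 0], "spin": -1.5},
  {"dp": [0.2, 0, 0], "spin": -1.5},
  {"dp": [0.2, 0, 0], "spin": -1.5},
])

```text
t: 3.15
tool_pos: [0.4449, -0.2177, 0.2019]
ee_rot: [0.744, -0.668, -0.0, -0.002]
force: [-0.4, 0.2, -1.0]
opening: 0.0282
```

```bash
python3 -c "
from h import *
st()"
```

```text
t 3.15 p [ 0.4449 -0.2177  0.2019] xang -83.8 tilt [-0.004 -0.003 -1.   ] op 0.0282
r 0.0702 polar -165.8 F [-0.41  0.2  -1.  ] M [0.09 0.01 0.01] Maxis~ -0.02 q6 0.76
```

>>> jog_arm([
  {"dp": [0.2, 0, 0], "spin": -1.5},
  {"dp": [0.2, 0, 0], "spin": -1.5},
  {"dp": [0.2, 0, 0], "spin": -1.5},
])

```text
t: 3.4
tool_pos: [0.4466, -0.2251, 0.2043]
ee_rot: [0.771, -0.637, 0.002, -0.003]
force: [-0.0, 1.1, -0.6]
opening: 0.0284
```

```bash
python3 -c "
from h import *
st()
d=read_camera('wrist');cv2.imwrite('pics/w3.png',d['img'][:,:,::-1])"
```

```text
t 3.4 p [ 0.4466 -0.2251  0.2043] xang -79.1 tilt [-0.001 -0.006 -1.   ] op 0.0284
r 0.0708 polar -159.7 F [-0.02  1.1  -0.6 ] M [ 0.1  -0.01  0.02] Maxis~ -0.07 q6 0.67
```

View pics/w3.png

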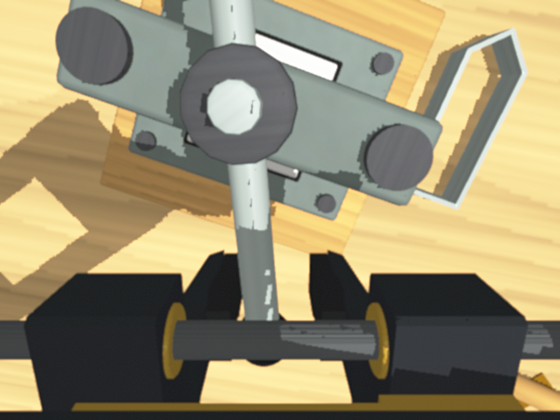

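The bar runs from the hub at (238,103) to the ball at (263,350) and still follows freely at about 16° in the world. I expect the end of the play near 17°, so I'll take gentler steps.

>>> jog_arm([
  {"dp": [0.12, 0, 0.1], "spin": -0.5},
  {"dp": [0.12, 0, 0.1], "spin": -0.5},
])

```text
t: 3.62
tool_pos: [0.4475, -0.2279, 0.2038]
ee_rot: [0.777, -0.63, 0.002, -0.003]
force: [-3.1, 7.2, 6.2]
opening: 0.0285
```

>>> jog_arm([
  {"dp": [0.12, 0, 0.1], "spin": -0.5},
  {"dp": [0.12, 0, 0.05], "spin": -0.5},
])

```text
t: 3.78
tool_pos: [0.4478, -0.228, 0.2032]
ee_rot: [0.783, -0.622, 0.0, -0.005]
force: [-3.0, 7.0, 6.0]
opening: 0.028
```

```bash
python3 -c "
from h import *
st()"
```

```text
t 3.78 p [ 0.4478 -0.228   0.2032] xang -77.0 tilt [-0.005 -0.007 -1.   ] op 0.028
r 0.0708 polar -157.1 F [-3.03  7.04  5.99] M [1.19 0.37 0.06] Maxis~ -0.54 q6 0.63
```

The push is 7.7 N (0.54 N m, nearly twice the drag) and nothing moves, so this looks like the stop. One slightly firmer row, still below 15 N, will confirm it.

>>> jog_arm([
  {"dp": [0.16, 0, 0], "spin": 0},
  {"dp": [0.16, 0, 0], "spin": 0},
])

```text
t: 3.95
tool_pos: [0.4478, -0.2279, 0.2035]
ee_rot: [0.783, -0.622, -0.003, -0.007]
force: [-2.2, 7.5, 2.8]
opening: 0.0284
```

Still firm with no motion, so counter-clockwise is the shutting way and clockwise opens. Clockwise needs about 171° from here. I'll back off, lift, and flip the wrist by -180° so the last joint has range for the whole swing.

>>> jog_arm([
  {"dp": [-0.5, 0, 0], "spin": 0},
  {"dp": [-0.2, 0, -1], "spin": 0},
  {"dp": [0, 0, -2], "spin": 0},
  {"dp": [0, 0, -2], "spin": 0},
  {"dp": [0, 0, -2], "spin": 0},
  {"dp": [0, 0, -1], "spin": 0},
  {"dp": [0, 0, 0], "spin": 0},
])

```text
t: 4.53
tool_pos: [0.4458, -0.2218, 0.2898]
ee_rot: [0.783, -0.622, -0.001, -0.006]
force: [1.0, -0.8, 0.5]
opening: 0.0285
```

>>> jog_arm([
  {"dp": [0, 0, 0], "spin": -7.1},
  {"dp": [0, 0, 0], "spin": -7.1},
  {"dp": [0, 0, 0], "spin": -7.1},
  {"dp": [0, 0, 0], "spin": -7.1},
  {"dp": [0, 0, 0], "spin": -7.1},
  {"dp": [0, 0, 0], "spin": -7.1},
  {"dp": [0, 0, 0], "spin": -7.1},
  {"dp": [0, 0, 0], "spin": -7.1},
  {"dp": [0, 0, 0], "spin": -7.1},
  {"dp": [0, 0, 0], "spin": -7.1},
  {"dp": [0, 0, 0], "spin": -7.1},
  {"dp": [0, 0, 0], "spin": -7.1},
])

```text
t: 5.53
tool_pos: [0.4441, -0.2216, 0.2836]
ee_rot: [0.997, 0.08, 0.002, -0.005]
force: [-0.5, 1.1, -0.5]
opening: 0.0283
```

>>> jog_arm([
  {"dp": [0, 0, 0], "spin": -7.1},
  {"dp": [0, 0, 0], "spin": -7.1},
  {"dp": [0, 0, 0], "spin": -7.1},
  {"dp": [0, 0, 0], "spin": -7.1},
  {"dp": [0, 0, 0], "spin": -7.1},
  {"dp": [0, 0, 0], "spin": -7.1},
  {"dp": [0, 0, 0], "spin": -7.1},
  {"dp": [0, 0, 0], "spin": -7.1},
  {"dp": [0, 0, 0], "spin": -7.1},
  {"dp": [0, 0, 0], "spin": -7.1},
  {"dp": [0, 0, 0], "spin": -7.1},
  {"dp": [0, 0, 0], "spin": -7.1},
])

```text
t: 6.53
tool_pos: [0.4408, -0.2201, 0.2732]
ee_rot: [0.675, 0.738, 0.003, -0.006]
force: [-0.9, -0.5, -0.6]
opening: 0.0281
```

```bash
python3 -c "
from h import *
a=np.radians(-163)
to(.513+.07*np.cos(a),-.2005+.07*np.sin(a),.2,107)
d=read_camera('wrist');cv2.imwrite('pics/w4.png',d['img'][:,:,::-1])
d=read_camera('scene');cv2.imwrite('pics/s4.png',cv2.resize(d['img'][100:300,100:360,::-1],None,fx=3,fy=3,interpolation=2))"
```

```text
t 6.53 p [ 0.4408 -0.2201  0.2732] xang 95.1 tilt [ 0.014 -0.004 -1.   ] op 0.0281
r 0.0748 polar -164.8 F [-0.86 -0.53 -0.62] M [ 0.03 -0.16 -0.02] Maxis~ 0.02 q6 -2.37
dp cm [-0.23  0.54  7.31] spin -11.9
```

View pics/w4.png

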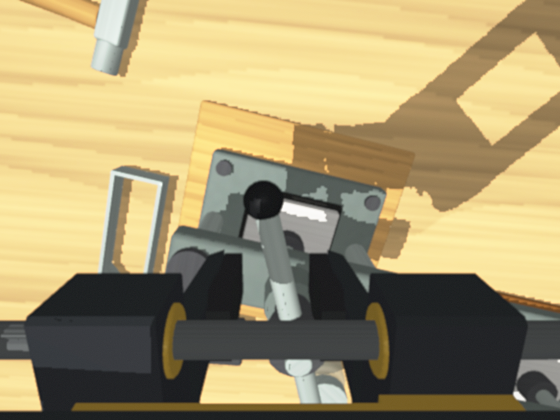

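View pics/s4.png

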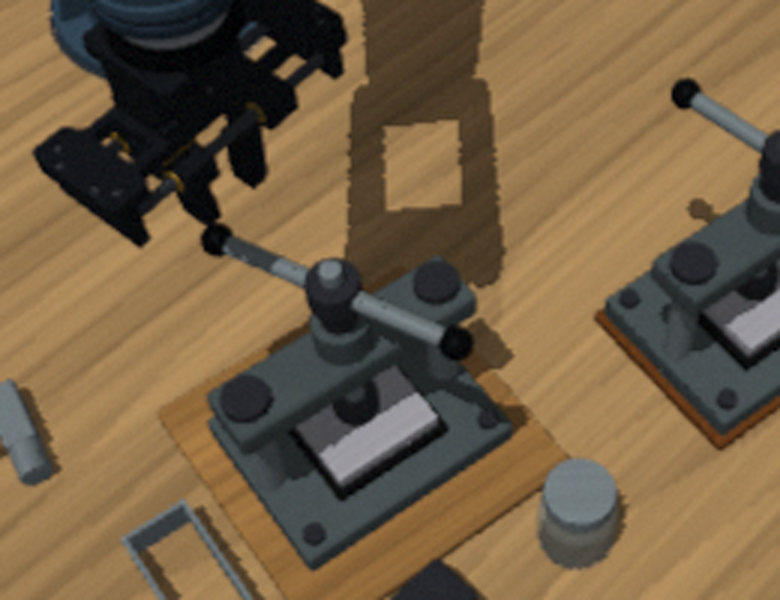

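The bar stayed at the counter-clockwise end of its play, with balls near (217,240) and (456,342) in the crop. I'll align the tool to it and lower again.

```bash
python3 -c "
from h import *
S=read_camera('scene')
a=at(S,(172.3,180),.217);b=at(S,(252,214),.217);print(a,b,(a+b)/2,np.degrees(np.arctan2(*(b-a)[1::-1])))"
```

```text
[ 0.42754215 -0.22758674  0.217     ] [ 0.60261272 -0.17174476  0.217     ] [ 0.51507744 -0.19966575  0.217     ] 17.69103936518316
```

>>> jog_arm([
  {"dp": [-0.2, 0.5, 0], "spin": -6},
  {"dp": [0, 0, 0.5], "spin": -6},
  {"dp": [0, 0, 1.2], "spin": 0},
  {"dp": [0, 0, 0], "spin": 0},
])

```text
t: 7.02
tool_pos: [0.4461, -0.2216, 0.2553]
ee_rot: [0.601, 0.799, 0.004, -0.006]
force: [-0.5, 0.3, 0.0]
opening: 0.0278
```

```bash
python3 -c "
from h import *
a=np.radians(-163)
to(.513+.07*np.cos(a),-.2005+.07*np.sin(a),.2,107)"
```

```text
t 7.02 p [ 0.4461 -0.2216  0.2553] xang 106.1 tilt [ 0.014 -0.001 -1.   ] op 0.0278
r 0.0701 polar -162.5 F [-0.54  0.33  0.04] M [ 0.1  -0.14 -0.01] Maxis~ -0.03 q6 -2.56
dp cm [-0.01  0.02  5.53] spin -0.9
```

>>> jog_arm([
  {"dp": [0, 0, 1.0], "spin": -0.5},
  {"dp": [0, 0, 1.0], "spin": -0.5},
  {"dp": [0, 0, 1.0], "spin": 0},
  {"dp": [0, 0, 1.0], "spin": 0},
  {"dp": [0, 0, 1.0], "spin": 0},
  {"dp": [0, 0, 0.3], "spin": 0},
  {"dp": [0, 0, 0], "spin": 0},
])

```text
t: 7.6
tool_pos: [0.4453, -0.2206, 0.1965]
ee_rot: [0.598, 0.802, 0.004, -0.006]
force: [0.9, -0.5, 1.2]
opening: 0.0282
```

```bash
python3 -c "
from h import *
a=np.radians(-163)
to(.513+.07*np.cos(a),-.2005+.07*np.sin(a),.2,107)"
```

```text
t 7.6 p [ 0.4453 -0.2206  0.1965] xang 106.6 tilt [ 0.014 -0.002 -1.   ] op 0.0282
r 0.0706 polar -163.4 F [ 0.86 -0.47  1.17] M [ 0.14 -0.16  0.  ] Maxis~ 0.05 q6 -2.57
dp cm [-0.05  0.06 -0.35] spin -0.4
```

Straddling and centred with the play ahead. Turning clockwise through the play now.

>>> jog_arm([
  {"dp": [0.3, 0, -0.1], "spin": 0},
  {"dp": [0.4, 0, 0], "spin": 0},
  {"dp": [0.4, 0.05, 0], "spin": 3.5},
  {"dp": [0.43, 0.05, 0], "spin": 3.5},
  {"dp": [0.43, 0.05, 0], "spin": 3.5},
  {"dp": [0.43, 0.05, 0], "spin": 3.5},
  {"dp": [0.43, 0.05, 0], "spin": 3.5},
  {"dp": [0.43, 0.05, 0], "spin": 3.5},
])

```text
t: 8.27
tool_pos: [0.4438, -0.1876, 0.2012]
ee_rot: [0.739, 0.673, 0.002, -0.004]
force: [0.1, -1.5, -0.4]
opening: 0.0278
```

```bash
python3 -c "
from h import *
st()
d=read_camera('wrist');cv2.imwrite('pics/w5.png',d['img'][:,:,::-1])"
```

```text
t 8.27 p [ 0.4438 -0.1876  0.2012] xang 84.7 tilt [ 0.009 -0.003 -1.   ] op 0.0278
r 0.0704 polar 169.4 F [ 0.11 -1.51 -0.38] M [-0.02 -0.12 -0.04] Maxis~ 0.1 q6 -2.13
```

View pics/w5.png

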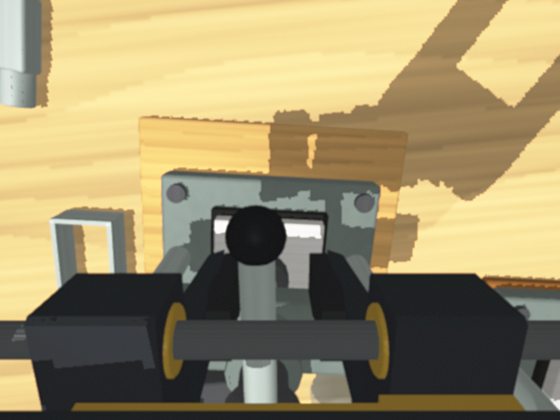

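The bar (columns 240–275) lies parallel to the left pad and follows. The radius holds at 70 mm, so I'll continue.

>>> jog_arm([
  {"dp": [0.43, 0.05, 0], "spin": 3.5},
  {"dp": [0.43, 0.05, 0], "spin": 3.5},
  {"dp": [0.43, 0.05, 0], "spin": 3.5},
  {"dp": [0.43, 0.05, 0], "spin": 3.5},
  {"dp": [0.43, 0.05, 0], "spin": 3.5},
  {"dp": [0.43, 0.05, 0], "spin": 3.5},
])

```text
t: 8.82
tool_pos: [0.4542, -0.1626, 0.2051]
ee_rot: [0.852, 0.523, 0.003, -0.001]
force: [0.2, -1.2, -1.2]
opening: 0.028
```

```bash
python3 -c "
from h import *
st()"
```

```text
t 8.82 p [ 0.4542 -0.1626  0.2051] xang 63.1 tilt [ 0.005  0.001 -1.   ] op 0.028
r 0.0699 polar 147.2 F [ 0.23 -1.23 -1.25] M [-0.04 -0.15 -0.05] Maxis~ 0.06 q6 -1.7
```

>>> jog_arm([
  {"dp": [0.43, 0.05, 0], "spin": 3.5},
  {"dp": [0.43, 0.05, 0], "spin": 3.5},
  {"dp": [0.43, 0.05, 0], "spin": 3.5},
])

```text
t: 9.07
tool_pos: [0.4622, -0.1526, 0.2065]
ee_rot: [0.897, 0.441, 0.002, 0.0]
force: [-1.9, -5.0, -3.5]
opening: 0.0287
```

```bash
python3 -c "
from h import *
st()"
```

```text
t 9.07 p [ 0.4622 -0.1526  0.2065] xang 52.4 tilt [ 0.003  0.003 -1.   ] op 0.0287
r 0.0698 polar 136.7 F [-1.86 -4.98 -3.53] M [-0.66  0.16  0.  ] Maxis~ 0.34 q6 -1.48
```

The drag is now about 0.34 N m and the bar is past the play, as predicted (play end near polar 146°). I need bar polar of about 26°, which is tool angle about -64°.

>>> jog_arm([
  {"dp": [0.43, 0.05, 0.1], "spin": 3.5},
  {"dp": [0.43, 0.05, 0.1], "spin": 3.5},
  {"dp": [0.43, 0.05, 0.1], "spin": 3.5},
  {"dp": [0.43, 0.05, 0.1], "spin": 3.5},
  {"dp": [0.43, 0.05, 0.1], "spin": 3.5},
  {"dp": [0.43, 0.05, 0.1], "spin": 3.5},
  {"dp": [0.43, 0.05, 0.1], "spin": 3.5},
  {"dp": [0.43, 0.05, 0.1], "spin": 3.5},
])

```text
t: 9.73
tool_pos: [0.4877, -0.1376, 0.2045]
ee_rot: [0.979, 0.205, -0.003, 0.006]
force: [-4.8, -1.2, 3.4]
opening: 0.0278
```

```bash
python3 -c "
from h import *
st()"
```

```text
t 9.73 p [ 0.4877 -0.1376  0.2045] xang 23.7 tilt [-0.008  0.01  -1.   ] op 0.0278
r 0.0677 polar 111.9 F [-4.8  -1.19  3.44] M [-0.13  0.77  0.03] Maxis~ 0.33 q6 -0.91
```

>>> jog_arm([
  {"dp": [0.5, -0.05, 0.05], "spin": 2.5},
  {"dp": [0.5, -0.05, 0.05], "spin": 2.5},
  {"dp": [0.5, 0, 0.05], "spin": 3},
  {"dp": [0.5, 0, 0.05], "spin": 3},
  {"dp": [0.5, 0, 0.05], "spin": 3},
  {"dp": [0.5, 0, 0.05], "spin": 3},
  {"dp": [0.5, 0, 0.05], "spin": 3},
  {"dp": [0.5, 0, 0.05], "spin": 3},
])

```text
t: 10.4
tool_pos: [0.5216, -0.1322, 0.2045]
ee_rot: [1.0, 0.002, -0.008, 0.013]
force: [-5.2, -3.7, 2.1]
opening: 0.0283
```

```bash
python3 -c "
from h import *
st()
d=read_camera('wrist');cv2.imwrite('pics/w6.png',d['img'][:,:,::-1])"
```

```text
t 10.4 p [ 0.5216 -0.1322  0.2045] xang 0.2 tilt [-0.015  0.026 -1.   ] op 0.0283
r 0.0688 polar 82.8 F [-5.21 -3.68  2.1 ] M [-0.41  0.79 -0.02] Maxis~ 0.32 q6 -0.45
```

View pics/w6.png

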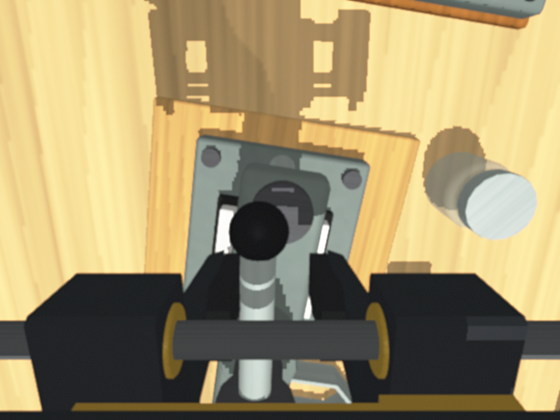

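The bar is still parallel to the left pad, with its ball at (259,231) and bar polar near 89°. About 63° remain.

>>> jog_arm([
  {"dp": [0.48, 0.03, 0.05], "spin": 3.3},
  {"dp": [0.48, 0.03, 0.05], "spin": 3.3},
  {"dp": [0.48, 0.03, 0.05], "spin": 3.3},
  {"dp": [0.48, 0.03, 0.05], "spin": 3.3},
  {"dp": [0.48, 0.03, 0.05], "spin": 3.3},
  {"dp": [0.48, 0.03, 0.05], "spin": 3.3},
  {"dp": [0.48, 0.03, 0.05], "spin": 3.3},
  {"dp": [0.48, 0.03, 0.05], "spin": 3.3},
])

```text
t: 11.12
tool_pos: [0.552, -0.1436, 0.2039]
ee_rot: [0.973, -0.228, -0.012, 0.018]
force: [-5.5, 1.4, 4.3]
opening: 0.0281
```

```bash
python3 -c "
from h import *
st()"
```

```text
t 11.12 p [ 0.552  -0.1436  0.2039] xang -26.4 tilt [-0.015  0.04  -0.999] op 0.0281
r 0.069 polar 55.5 F [-5.5   1.43  4.29] M [ 0.01  0.92 -0.06] Maxis~ 0.37 q6 0.03
```

>>> jog_arm([
  {"dp": [0.48, 0.03, 0.05], "spin": 3.4},
  {"dp": [0.48, 0.03, 0.05], "spin": 3.4},
  {"dp": [0.48, 0.03, 0.05], "spin": 3.4},
  {"dp": [0.48, 0.03, 0.05], "spin": 3.4},
  {"dp": [0.48, 0.03, 0.05], "spin": 3.4},
  {"dp": [0.48, 0.03, 0.05], "spin": 3.4},
  {"dp": [0.48, 0.03, 0.05], "spin": 3.4},
  {"dp": [0.48, 0.03, 0.05], "spin": 3.4},
])

```text
t: 11.78
tool_pos: [0.5732, -0.1659, 0.2027]
ee_rot: [0.892, -0.452, -0.017, 0.021]
force: [-4.6, 2.8, 3.0]
opening: 0.0281
```

```bash
python3 -c "
from h import *
st()
for n in ['wrist','scene','top']:
  d=read_camera(n);cv2.imwrite(f'pics/{n}7.png',d['img'][:,:,::-1])"
```

```text
t 11.78 p [ 0.5732 -0.1659  0.2027] xang -53.8 tilt [-0.011  0.053 -0.999] op 0.0281
r 0.0695 polar 29.9 F [-4.62  2.76  3.03] M [0.41 0.73 0.02] Maxis~ 0.33 q6 0.49
```

View pics/scene7.png

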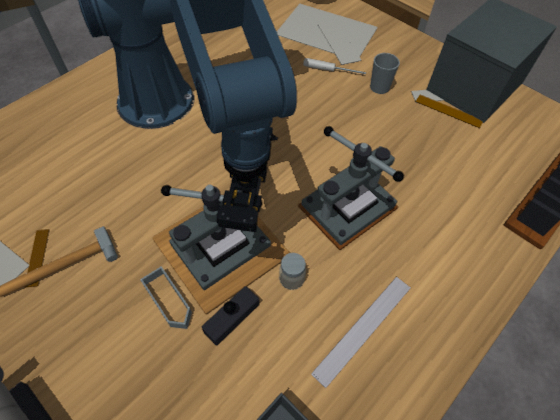

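View pics/wrist7.png

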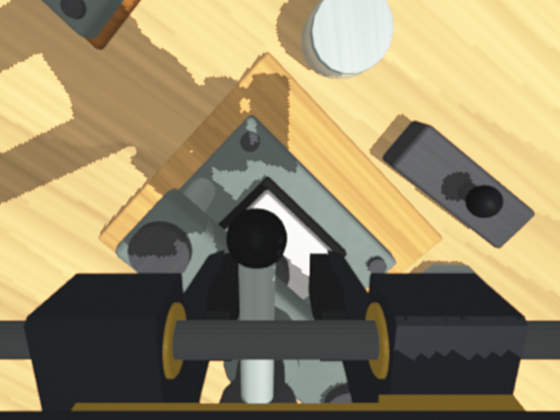

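```bash
python3 -c "
from h import *
S=read_camera('scene')
a=at(S,(166,190),.217)[:2];v=np.array([.514,-.2]) -a;print(a,np.hypot(*v),np.degrees(np.arctan2(v[1],v[0])))"
```

```text
[ 0.4380144  -0.25223591] 0.09220846571255988 34.506379270148884
```

>>> jog_arm([
  {"dp": [0.48, 0.03, 0.05], "spin": 3.2},
  {"dp": [0.48, 0.03, 0.05], "spin": 3.2},
  {"dp": [0.4, 0.03, 0.05], "spin": 2.6},
])

```text
t: 12.23
tool_pos: [0.579, -0.1755, 0.2016]
ee_rot: [0.856, -0.517, -0.016, 0.022]
force: [-3.8, 3.4, 3.4]
opening: 0.0282
```

```bash
python3 -c "
from h import *
st()"
```

```text
t 12.23 p [ 0.579  -0.1755  0.2016] xang -62.3 tilt [-0.005  0.054 -0.999] op 0.0282
r 0.0706 polar 20.8 F [-3.83  3.4   3.39] M [ 0.59  0.56 -0.03] Maxis~ 0.32 q6 0.63
```

The bar's polar angle is about 26°, as intended. I'll back off half the gap, lift straight away and retreat.

>>> jog_arm([
  {"dp": [-0.4, 0, 0], "spin": 0},
  {"dp": [-0.3, 0, 0], "spin": 0},
  {"dp": [0, 0, -0.8], "spin": 0},
  {"dp": [0, 0, -1.5], "spin": 0},
  {"dp": [0, 0, -2], "spin": 0},
  {"dp": [0, 0, -2], "spin": 0},
  {"dp": [0, 0, -2], "spin": 0},
  {"dp": [0, 0, -2], "spin": 0},
  {"dp": [0, 0, -2], "spin": 0},
  {"dp": [0, 0, 0], "spin": 0},
])

```text
t: 13.07
tool_pos: [0.5821, -0.1643, 0.3334]
ee_rot: [0.861, -0.507, -0.012, 0.021]
force: [0.1, -0.3, -0.4]
opening: 0.0277
```

```bash
python3 -c "
from h import *
st()
for n in ['scene','wrist','top']:
  d=read_camera(n);cv2.imwrite(f'pics/{n}8.png',d['img'][:,:,::-1])
a=cv2.imread('pics/scene8.png')[150:300,130:320]; cv2.imwrite('pics/scene8c.png',cv2.resize(a,None,fx=4,fy=4,interpolation=2))"
```

```text
t 13.07 p [ 0.5821 -0.1643  0.3334] xang -61.0 tilt [ 0.001  0.049 -0.999] op 0.0277
r 0.078 polar 27.6 F [ 0.11 -0.26 -0.45] M [ 0.01 -0.04 -0.02] Maxis~ -0.02 q6 0.62
```

View pics/scene8c.png

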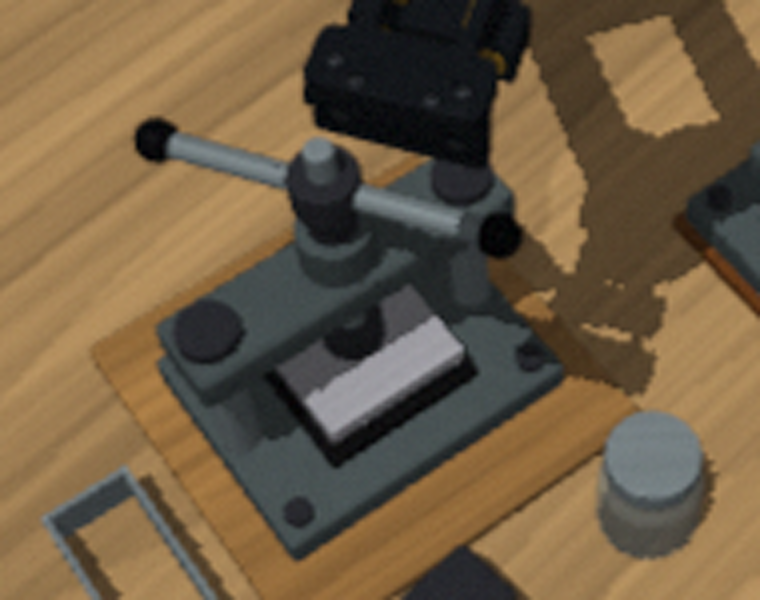

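View pics/top8.png

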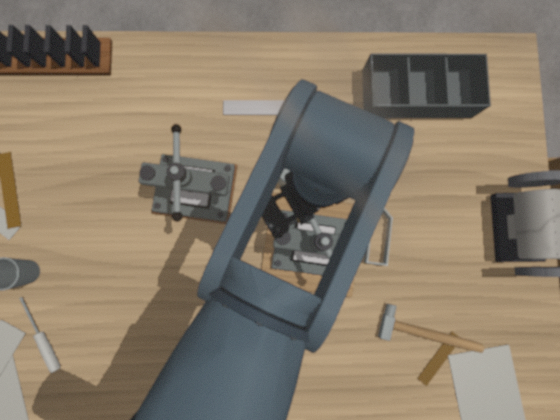

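The scene crop shows the stem standing taller and a dark gap under the plate. The balls are at (155,139) and (499,236) in the crop. The jar, die and spare look unmoved. I'll check the bar angle and the plate's rise.

```bash
python3 -c "
from h import *
S=read_camera('scene')
a=at(S,(168.75,184.75),.217);b=at(S,(254.75,209),.217);print((a+b)/2,np.degrees(np.arctan2(*(b-a)[1::-1])))
for z in (.242,.247,.25,.253): print(z,proj(S,(.514,-.2,z)))
x=cv2.imread('pics/scene0.png')[180:270,180:260];y=cv2.imread('pics/scene8.png')[180:270,180:260]
cv2.imwrite('pics/cmp.png',cv2.resize(np.hstack([x,y]),None,fx=4.9,fy=4.9,interpolation=2))"
```

```text
[ 0.51499484 -0.200019    0.217     ] 25.75182935849677
0.242 [209.29961986 189.14616857]
0.247 [209.01017856 187.65746425]
0.25 [208.83516535 186.75730616]
0.253 [208.65912998 185.85189076]
```

View pics/cmp.png

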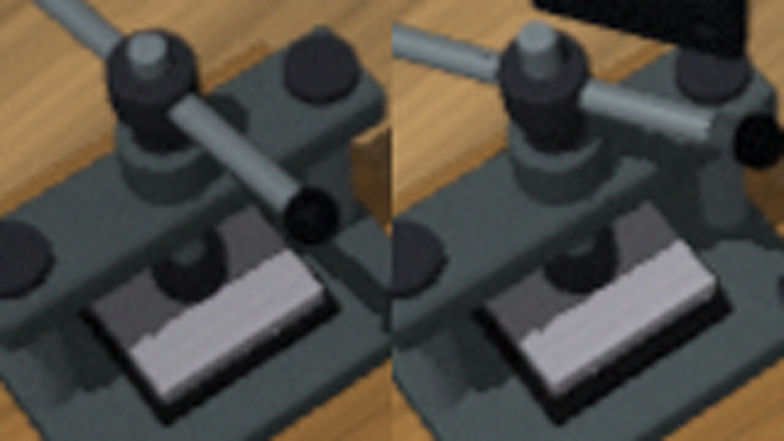

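The bar is at 25.8°. It turned 172° in all, less the 51.6° of play, so about 120.4° on the screw, or roughly 8.0 mm. The image shift of 2.0–2.4 px agrees with the 2.4 px expected for 8 mm. Handing in.

```bash
python3 -c "
from cell import workorder
print(workorder.hand_in())"
```

```text
the job is handed in; nothing more can be done
None
```

The press on the board is open, with its plate about 8 mm above the pad by my measurements, and the job is handed in. It gave no verdict.

- **Finding the thread:** I straddled the bar loosely 70 mm from the axis and tried it counter-clockwise. It met a firm stop at about 8 N, well under the 15 N limit, so that was the shutting way.
- **Opening:** I then turned the bar clockwise. It swung freely through the play, then turned against an even drag of about 0.33 N m.
- **Release:** I backed off, lifted clear to 0.33 m and left the bar alone. The wrist force read about zero. It was done at about 13 s, well inside the 72 s.

**Last checks:**
- **Plate height by angle:** the bar went from 17.7° at the stop to -154.2°. That is 172° of turn, less 51.6° of play, so about 120° on the screw, or roughly 8.0 mm.
- **Plate height by picture:** the stem moved 2.4 px and the plate edge 2.0 px, against 2.4 px expected for 8 mm. This is the coarser check: the plate edge alone would be nearer 7 mm, still within tolerance.
- **Surroundings:** the spare press, jar and die look unmoved. The weight was partly hidden by the arm in the last pictures, so I did not measure it again, but nothing came near it.

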